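# Push the blanks home in the marking fixture and close the keeper

## Task

Without gripping or lifting anything, push the row of four aluminium blanks from behind along the fixture's channel, all together as one train, until the first is against the end stop and all four touch. Then push the keeper's pin round until the keeper bar lies fully closed across the channel behind the last blank, and let go. Leave the other things on the table where they are.

Things in the scene. Friction and masses are not known exactly. Their poses are not given: they have to be found in the camera images.
- fixture: Fixed marking fixture: dark steel plate 345 (x) x 110 (y) x 8 mm, origin mid-underside on the table. A channel along its x at y = 0: floor 8 mm above the table, between two steel guide strips 43 mm apart (6 mm wide, tops 16 mm above the table), open at the -x end, closed by a stop block at +x. The blanks slide in it with 1.5 mm play each side, tops 33 mm above the table; moving all four takes up to 5 N.
- stop_face (a point): Point on the face of the steel stop block (70 mm across, top 30 mm above the table), mid-channel at floor level: fixture (150, 0, 8) mm. The row of blanks starts 60 to 110 mm short of it.
- blank1: First (nearest the stop) of four identical bare aluminium blanks lying in the channel, 36 mm along the channel, 40 mm across it, 25 mm tall, about 90 g (varies); origin at the centre of the underside, axes parallel to the fixture's. Home: origin at fixture x = 132 mm.
- blank2: Second of four identical bare aluminium blanks lying in the channel, 36 mm along the channel, 40 mm across it, 25 mm tall, about 90 g (varies); origin at the centre of the underside, axes parallel to the fixture's. Home: origin at fixture x = 96 mm.
- blank3: Third of four identical bare aluminium blanks lying in the channel, 36 mm along the channel, 40 mm across it, 25 mm tall, about 90 g (varies); origin at the centre of the underside, axes parallel to the fixture's. Home: origin at fixture x = 60 mm.
- blank4: Last (farthest from the stop) of four identical bare aluminium blanks lying in the channel, 36 mm along the channel, 40 mm across it, 25 mm tall, about 90 g (varies); origin at the centre of the underside, axes parallel to the fixture's. Home: origin at fixture x = 24 mm.
- keeper (a joint): Keeper angle, rad: a flat steel bar swinging level about point keeper_pivot. 0 = fully open, 2.2 = closed, both hard limits; grows counter-clockwise from above. The bar points from pivot to pin at 2.512 + value from fixture +x, counter-clockwise: open, back and outwards; closed, straight across the channel to fixture -y. Starts at 0 to 0.4, stays where left, takes about 1 N at the pin.
- keeper_pivot (a point): The keeper's pivot axis beside the channel, fixture (-3, +34) mm. The bar is 10 mm wide, 70 mm long, 18 to 26 mm above the table, over the guide strips. Closed, it lies 4 mm behind the last blank if the blanks are home; if they are not, it meets the blank and cannot close.
- keeper_pin (a point): Middle of the keeper's upright steel pin, by which it is swung: 10 mm diameter, 26 to 56 mm above the table, centre 62 mm from the pivot. This point is 41 mm above the table. Closed, the pin stands at fixture (-3, -28) mm.
- jar: Bystander: white closed jar, 52 mm diameter, 70 mm tall, upright; origin at the centre of the underside.
- mouse: Bystander: black round computer mouse, 60 mm diameter, 31 mm tall; origin at the centre of the underside.
- sleeve: Bystander: dark steel cup-shaped sleeve, 48 mm diameter, 45 mm tall, open at the top; origin at the centre of the underside.
Things that resemble listed ones, but are neither listed nor needed, are in the scene too. What is shaped like the blank3 but pink is not meant.

How it is judged:
On the way, in this order (a step that is already met when the one before it is completed fails the run):
1. all four blanks are home against the stop, the keeper not yet closed (x of blank1 in the frame of fixture above 0.129 m and x of blank2 in the frame of fixture above 0.093 m and x of blank3 in the frame of fixture above 0.057 m and x of blank4 in the frame of fixture above 0.021 m and value of joint keeper below 1.9 rad), for 0.2 s.
2. the keeper is closed (value of joint keeper above 2.08 rad), for 0.2 s.
At the end, for the whole second after the job is handed in: All four blanks rest flat in the channel, each within 3 mm of its home position against the stop or the blank ahead (4 mm sideways), and the keeper is closed across the channel to within 0.12 rad of its limit (above 2.08) (x of blank1 in the frame of fixture above 0.129 m and x of blank2 in the frame of fixture above 0.093 m and x of blank3 in the frame of fixture above 0.057 m and x of blank4 in the frame of fixture above 0.021 m and z of each of blank1, blank2, blank3, blank4 in the frame of fixture below 0.011 m and y of blank1 in the frame of fixture between -0.004 and 0.004 m and angle between each of blank1, blank2, blank3, blank4's own z axis and vertical below 0.08 rad and linear speed of each of blank1, blank2, blank3, blank4 below 0.01 m/s and y of blank2 in the frame of fixture between -0.004 and 0.004 m and y of blank3 in the frame of fixture between -0.004 and 0.004 m and y of blank4 in the frame of fixture between -0.004 and 0.004 m and value of joint keeper above 2.08 rad); the robot touches nothing.
It fails at once if a blank is lifted more than 8 mm off the channel floor or tipped (z of any of blank1, blank2, blank3, blank4 in the frame of fixture above 0.016 m or angle between any of blank1, blank2, blank3, blank4's own z axis and vertical above 0.35 rad).
It fails at once if the row is pulled apart: a gap of more than about 6 mm opens between neighbours (distance between blank1 and blank2 above 0.042 m or distance between blank2 and blank3 above 0.042 m or distance between blank3 and blank4 above 0.042 m).
It fails at once if a bystander is moved more than 20 mm or tipped over (distance of any of jar, mouse, sleeve from where it was at the start of the episode above 0.02 m or angle between any of jar, mouse, sleeve's own z axis and vertical above 0.4 rad).
It also fails if it takes over 51 s, if anything falls off the work surface, if the arm or the gripper's body presses on something with over 40 N, if the wrist force passes 120 N, or if a joint passes its speed limit or range.

## Robot

A 7-joint arm with a two-finger parallel gripper is mounted at the origin on the work surface. World frame = base frame: x ahead of the robot, y to its left, z up, the work surface at z = 0. Lengths are in m, angles in rad, forces in N, time in s.
With the tool pointing down it reaches from about 0.4 to 0.85 m from the base axis. Payload 4.5 kg.
Tool frame: the origin (TCP) lies at the very end of the fingers, on their centre line; the grasp point (between the pads) lies 19 mm behind it (r.grip_point_offset is the distance from the TCP to the grasp point, in m); z points along the fingers, y is the line along which they close (so a half turn about z gives the same grasp; the last joint's range is limited). The gripper opens to 88 mm and grips with 3 to 60 N. Pads are 18 mm wide; open, the fingers measure 123 mm over their backs; the gripper's body (75 mm by 187 mm) begins 45 mm behind the grasp point.
Start: joints at [1.34, 0.689, -0.195, 1.565, 0.157, 0.902, -0.215], TCP at [0.164, -0.603, 0.239] pointing down, gripper open.
Joint ranges: [-3.01, 3.01], [-0.46, 2.08], [-1.47, 1.51], [0.13, 2.56], [-1, 4.14], [0.04, 2.09], [-2.66, 2.66]. Speed limits (rad/s): [2.57, 2.57, 3.14, 3.14, 3.14, 3.14, 3.14].

## Interface

Orientations are given as a unit quaternion [x, y, z, w].
In Python, from plant import r gives the robot as it stands.
- The arm moves only by the tool carry_out, never from a script. Its argument "rows" is a list of rows, each a list of 3 entries, a list of its own where there are three numbers: the shift along the tool's x, y, z in cm, then the turn, a rotation vector about the tool's x, y, z in degrees, then the closure, from 0 (fully open) to 1 (shut). A call has 1 to 12 rows; each row is the pose to reach, as a shift and turn from the pose commanded when the call began, along the tool's axes at that moment; what a row does not reach only later rows make up. A row lasts 1/10 s, in which the tool goes at most 50 mm and 8.59 degrees, less where a joint would pass 70% of its speed; a pose out of reach is approached as far as the arm can. A call with a gripper value outside its range is refused whole. The fingers move at their own pace and stop on an object; "newtons" is the grip in N (left out, the last holds). Time passes only in rows, so rows that repeat a pose let the fingers close. It gives the time, the measured TCP pose, the force, the opening and the grip force at its end, in the units of the state.
- r.get_state(): the state, without advancing time (a new reading comes with each control period).
- r.snapshot(name): name is "scene" or "top" or "wrist"; returns a dict with "image" (480x640x3 uint8, red, green, blue), "fx", "fy", "cx", "cy" (pixels), "pose" (4x4, takes a point from camera to world coordinates). Camera axes: x right, y up, looking along -z (the intrinsics and any distortion apply to the point x, -y, -z); pixel columns grow to the right and rows downward; lengths in m; the calibration is good to about 2 mm. A picture is of the moment at which its call begins. There is no depth.
- r.finish_job(): hands the job in; it is judged then, once.
The state is a dict: "clock": time; "q": joint angles; "qd": joint speeds; "joint_torque": joint torques, N m; "tool_pos": TCP position; "eef_rot": TCP orientation; "contact_force": force on the tool from outside, world axes, zero at the start; "moment": the same for the moment, N m; "opening": opening from 0.0 (shut) to 1.0 (fully open); "finger_force": force on a finger pad.
Only numpy, scipy, OpenCV 4.12 (cv2) and the standard library are available. Lean on these libraries where they do the work, as an engineer would, in place of code of your own. Each camera call takes 0.05 s, during which the arm holds its last target. There are 200 camera calls.

## Working session

There is one attempt and no reset: what is moved stays moved. The work goes in short steps, Python scripts to look and compute and a tool call to move; the robot and the scene stay as the last step left them, time stands still between calls to the robot, and variables do not carry over. Pictures are saved under pics/ and viewed, at most 11 in all, crops included, and the job is handed in when it is done.

Besides the shell and the picture viewer there is one more tool, called after "Emit:" by a JSON object that holds its "fn" and its "kwargs", one argument or row to a line. carry_out: Moves the arm, as the interface text tells. Its arguments: {"type":"object","properties":{"rows":{"type":"array"},"newtons":{"type":"number"}},"required":["rows"]}

```bash
mkdir -p pics; cat > h.py <<'E'
import numpy as np, cv2
from plant import r
def snap(n,f):
    s=r.snapshot(n); cv2.imwrite('pics/'+f+'.png',s['image'][:,:,::-1]); np.savez('pics/'+f+'.npz',**{k:v for k,v in s.items()}); return s
def load(f): return np.load('pics/'+f+'.npz',allow_pickle=True)
def proj(s,P):
    P=np.atleast_2d(P); M=np.linalg.inv(s['pose']); c=P@M[:3,:3].T+M[:3,3]
    return np.c_[s['fx']*c[:,0]/-c[:,2]+s['cx'], s['fy']*-c[:,1]/-c[:,2]+s['cy']]
def ray(s,u,v):
    d=np.array([(u-s['cx'])/s['fx'],-(v-s['cy'])/s['fy'],-1.]); p=s['pose']; return p[:3,3],p[:3,:3]@d
def atz(s,u,v,z):
    o,d=ray(s,u,v); return o+d*(z-o[2])/d[2]
def tri(obs):
    A=np.zeros((3,3));b=np.zeros(3)
    for s,u,v in obs:
        o,d=ray(s,u,v); d=d/np.linalg.norm(d); Q=np.eye(3)-np.outer(d,d); A+=Q;b+=Q@o
    return np.linalg.solve(A,b)
E
python3 - <<'E'
from h import *
for n in('scene','top'):
    s=snap(n,n+'0'); print(n,{k:v for k,v in s.items() if k!='image'})
st=r.get_state(); print(st)
E
```

```text
scene {'fx': 485.59847326839247, 'fy': 485.59847326839247, 'cx': 321.13598530332706, 'cy': 248.3413661591993, 'pose': array([[-0.77194402, -0.49399942,  0.40008374,  1.0053586 ],
       [ 0.63567832, -0.59597273,  0.49064202,  0.49404411],
       [-0.00393787,  0.63307273,  0.7740823 ,  0.81344711],
       [ 0.        ,  0.        ,  0.        ,  1.        ]])}
top {'fx': 465.10141590778596, 'fy': 465.10141590778596, 'cx': 318.0156843145743, 'cy': 226.2673248911605, 'pose': array([[-1.25099063e-02,  9.87091170e-01, -1.59670049e-01,
         4.35627478e-01],
       [-9.99918062e-01, -1.27829259e-02, -6.82858415e-04,
         2.36202499e-02],
       [-2.71509392e-03,  1.59648423e-01,  9.87170203e-01,
         1.08183709e+00],
       [ 0.00000000e+00,  0.00000000e+00,  0.00000000e+00,
         1.00000000e+00]])}
{'clock': 0.1, 'q': array([ 1.33983574,  0.68989885, -0.19455436,  1.56621187,  0.15731942,
        0.902529  , -0.21510671]), 'qd': array([-0.00106997, -0.00188495, -0.00193384, -0.0042784 ,  0.0013849 ,
       -0.00094711,  0.00035014]), 'joint_torque': array([-3.17601007e-03, -5.28504789e+01, -1.27152253e+00, -1.53838402e+01,
       -5.25559508e-02,  1.91431252e-03,  5.50938307e-05]), 'tool_pos': array([ 0.16337155, -0.60268656,  0.23799941]), 'eef_rot': array([ 9.91243272e-01,  1.32045802e-01, -1.66824498e-04, -8.08838727e-04]), 'contact_force': array([-0.0127521 , -0.68122489, -0.16259666]), 'moment': array([ 0.01845009, -0.01990116, -0.04385367]), 'finger_force': 0.0, 'opening': 1.0003036948875113}
```

View pics/top0.png

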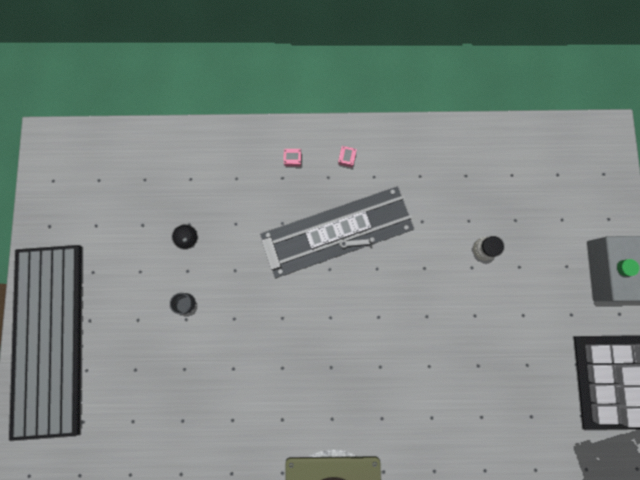

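View pics/scene0.png

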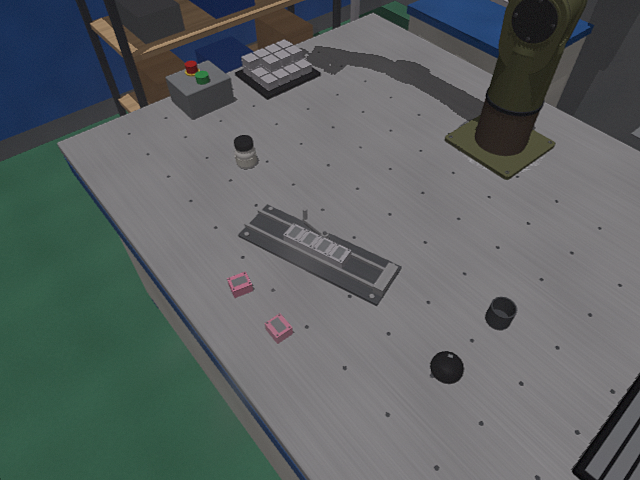

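The top view shows the four bare blanks in the channel at (316,237), (331,232), (346,227) and (361,222). The stop is at about (270,250) and the keeper at about (355,242). Things that could be mistaken for the blanks are the pink ones at (292,157) and (347,156), and the white ones in the tray at about (615,385). I choose the four in the channel. Next is a close crop of both views.

```bash
python3 - <<'E'
from h import *
a=cv2.imread('pics/top0.png')[180:285,250:420]; b=cv2.imread('pics/scene0.png')[195:310,230:410]
cv2.imwrite('pics/c1.png',cv2.resize(a,None,fx=4.7,fy=4.7,interpolation=cv2.INTER_CUBIC))
cv2.imwrite('pics/c2.png',cv2.resize(b,None,fx=4.4,fy=4.4,interpolation=cv2.INTER_CUBIC))
E
```

```text
(no output)
```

View pics/c1.png

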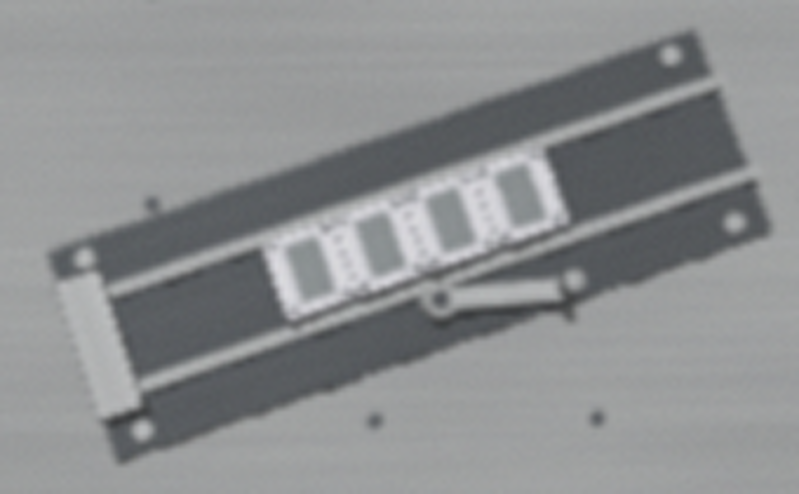

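View pics/c2.png

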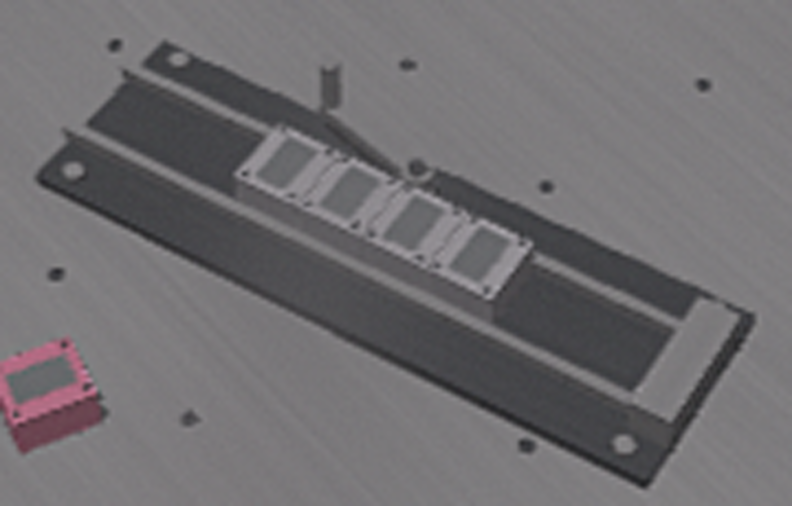

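The crops show bare-metal blanks in the channel. The top-view plate corners are at crop (693,30), (770,232), (120,462) and (50,255), and the pin top is at (573,280). In the scene crop the pin top is at (330,70) and the stop is at lower right.

```bash
python3 - <<'E'
from h import *
from scipy.optimize import least_squares
T=load('top0');S=load('scene0')
t=lambda u,v:((u+.5)/4.7-.5+250,(v+.5)/4.7-.5+180)
s=lambda u,v:((u+.5)/4.4-.5+230,(v+.5)/4.4-.5+195)
C=np.array([[-172.5,-55],[-172.5,55],[172.5,55],[172.5,-55]])/1e3
tp=np.array([t(*p) for p in[(693,30),(770,232),(120,462),(50,255)]])
sp=np.array([s(*p) for p in[(38,178),(165,42),(753,317),(648,487)]])
for a,b in zip(tp,sp): print('corner',tri([(T,*a),(S,*b)]).round(4))
def W(p,P): c,q=np.cos(p[2]),np.sin(p[2]); return np.c_[p[0]+c*P[:,0]-q*P[:,1],p[1]+q*P[:,0]+c*P[:,1],P[:,2] if P.shape[1]>2 else np.full(len(P),p[3])]
def f(p): 
    X=W(p,C); return np.r_[(proj(T,X)-tp).ravel(),(proj(S,X)-sp).ravel()]
o=least_squares(f,[.55,0,1.8,.008]);p=o.x;print(p,np.degrees(p[2]),'res',o.fun.round(1)); np.save('fx.npy',p)
def F(X): d=X[:2]-p[:2];c,q=np.cos(p[2]),np.sin(p[2]);return np.r_[c*d[0]+q*d[1],-q*d[0]+c*d[1],X[2]].round(4)
for n,a,b in[('b4 -y',(545,150),(238,176)),('b4 +y',(570,222),(283,126)),('b1 -y',(268,245),(490,298)),('b1 +y',(292,318),(530,243)),('pin top',(573,280),(330,70)),('pivot',(440,299),(417,165))]:
    X=tri([(T,*t(*a)),(S,*s(*b))]);print(n,X.round(4),'fix',F(X))
for n,a,z in[('jar',(488,246),.05),('mouse',(184,237),.03),('sleeve',(183,304),.03)]: 
    X=atz(T,*a,z);print(n,X.round(3),F(X))
E
```

```text
corner [ 0.7041 -0.1645  0.0048]
corner [ 0.6005 -0.1989  0.0069]
corner [0.4905 0.1249 0.0038]
corner [0.5936 0.1608 0.0013]
[ 0.59715871 -0.0198946   1.89682902  0.00345723] 108.68029736521905 res [ 0.3  0.1  0.7  0.2 -0.5  0.4 -0.5 -0.1 -0.5  0.1 -0.1  0.6  0.4  0.2
 -0.3 -0.4]
b4 -y [ 0.638  -0.0847  0.0288] fix [-0.0745 -0.018   0.0288]
b4 +y [ 0.602  -0.0957  0.0301] fix [-0.0734  0.0197  0.0301]
b1 -y [0.593  0.051  0.0298] fix [ 0.0685 -0.0188  0.0298]
b1 +y [0.5573 0.0394 0.0309] fix [0.0689 0.0187 0.0309]
pin top [ 0.5714 -0.0946  0.0503] fix [-0.0626  0.0483  0.0503]
pivot [ 0.5661 -0.0328  0.0296] fix [-0.0023  0.0335  0.0296]
jar [ 0.553 -0.354  0.05 ] [-0.3025  0.1488  0.05  ]
mouse [0.585 0.331 0.03 ] [ 0.3361 -0.1007  0.03  ]
sleeve [0.434 0.328 0.03 ] [0.3818 0.0433 0.03  ]
```

Plate fit residuals are under 0.7 px. The row spans fixture x from -74 to +69 mm (143 mm against 144 expected), and the keeper angle is about 0.39. Triangulated heights read about 3 mm low, which the calibration explains. The mouse, jar and sleeve are well clear of the path.

```bash
cat >> h.py <<'E'
from scipy.spatial.transform import Rotation as R
def to(fx,fy,z,yaw=None):
    "shift (cm, tool axes) and tool-z turn (deg) from the measured pose to fixture point fx,fy (mm), height z (mm), tool x at fixture yaw deg"
    p=np.load('fx.npy');st=r.get_state();c,s=np.cos(p[2]),np.sin(p[2])
    X=np.array([p[0]+(c*fx-s*fy)/1e3,p[1]+(s*fx+c*fy)/1e3,z/1e3]);Q=R.from_quat(st['eef_rot'])
    sh=Q.inv().apply(X-st['tool_pos'])*100
    y=0
    if yaw is not None:
        a=p[2]+np.radians(yaw);D=R.from_matrix(np.c_[[np.cos(a),np.sin(a),0],[np.sin(a),-np.cos(a),0],[0,0,-1]])
        y=np.degrees((Q.inv()*D).as_rotvec()).round(2)
    print('shift cm',sh.round(2),'turn',y,'tgt',X.round(4))
def fix():
    p=np.load('fx.npy');st=r.get_state();d=st['tool_pos'][:2]-p[:2];c,s=np.cos(p[2]),np.sin(p[2])
    print('t %.2f'%st['clock'],'fix mm',(1e3*np.r_[c*d[0]+s*d[1],-s*d[0]+c*d[1],st['tool_pos'][2]]).round(1),'F',st['contact_force'].round(1),'open',round(st['opening'],3))
E
python3 -c "
from h import *
to(-125,0,120,-90)"
```

```text
shift cm [ 57.89 -32.4   11.85] turn [-0.09  0.   -3.5 ] tgt [ 0.6372 -0.1383  0.12  ]
```

Emit:
{"fn": "carry_out", "kwargs": {
  "rows": [
    [[57.9,-32.4,11.9],[-0.1,0,-3.5],1],
    [[57.9,-32.4,11.9],[-0.1,0,-3.5],1],
    [[57.9,-32.4,11.9],[-0.1,0,-3.5],1],
    [[57.9,-32.4,11.9],[-0.1,0,-3.5],1],
    [[57.9,-32.4,11.9],[-0.1,0,-3.5],1],
    [[57.9,-32.4,11.9],[-0.1,0,-3.5],1],
    [[57.9,-32.4,11.9],[-0.1,0,-3.5],1],
    [[57.9,-32.4,11.9],[-0.1,0,-3.5],1],
    [[57.9,-32.4,11.9],[-0.1,0,-3.5],1],
    [[57.9,-32.4,11.9],[-0.1,0,-3.5],1],
    [[57.9,-32.4,11.9],[-0.1,0,-3.5],1],
    [[57.9,-32.4,11.9],[-0.1,0,-3.5],1]
  ],
  "newtons": 10
}}

```text
clock: 1.3
tool_pos: [0.5865, -0.1883, 0.1321]
eef_rot: [0.987, 0.162, -0.0, 0.001]
contact_force: [0.8, 0.4, 0.0]
opening: 0.007
finger_force: 0.0
```

```bash
python3 -c "
from h import *
fix();to(-125,0,120,-90)"
```

```text
t 1.30 fix mm [-156.1   64.   132.1] F [0.8 0.4 0. ] open 0.007
shift cm [ 6.4  -3.12  1.2 ] turn [0.09 0.05 0.  ] tgt [ 0.6372 -0.1383  0.12  ]
```

Emit:
{"fn": "carry_out", "kwargs": {
  "rows": [
    [[6.0,-3.0,1.2],[0,0,0],1],
    [[6.0,-3.0,1.2],[0,0,0],1],
    [[6.0,-3.0,1.2],[0,0,0],1],
    [[6.0,-3.0,1.2],[0,0,0],1]
  ]
}}

```text
clock: 1.7
tool_pos: [0.6314, -0.144, 0.1204]
eef_rot: [0.987, 0.162, -0.001, 0.001]
contact_force: [-0.8, -1.3, 1.0]
opening: 0.01
finger_force: 0.0
```

```bash
python3 -c "
from h import *
fix();to(-125,0,20,-90);snap('wrist','w1')"
```

```text
t 1.70 fix mm [-128.6    7.3  120.4] F [-0.8 -1.3  1. ] open 0.01
shift cm [ 0.76 -0.38 10.04] turn [ 0.15  0.15 -0.07] tgt [ 0.6372 -0.1383  0.02  ]
```

View pics/w1.png

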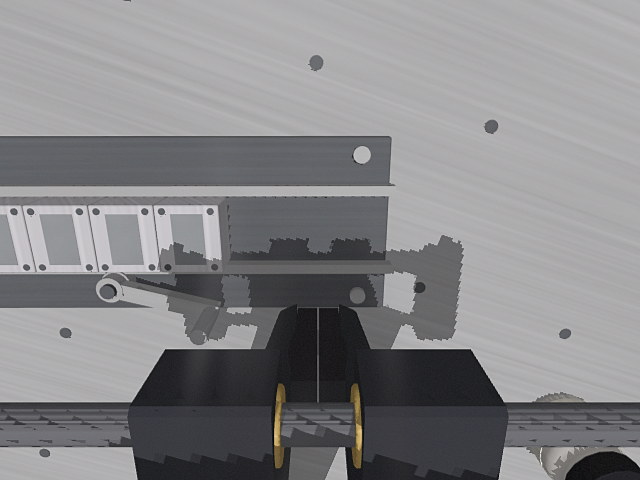

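The wrist view shows blank4's rear top edge at column ≈220 (rows 205–272), the -x,-y plate corner at (391,137), and the pin at ≈(200,335). I'll check the fixture fit against it.

```bash
python3 -c "
from h import *
w=load('w1');p=np.load('fx.npy');c,s=np.cos(p[2]),np.sin(p[2])
def G(x,y,z): return [p[0]+(c*x-s*y)/1e3,p[1]+(s*x+c*y)/1e3,z/1e3]
print(proj(w,[G(-172.5,-55,8),G(-172.5,55,8),G(-172.5,-24.5,16),G(-172.5,24.5,16),G(-74,-20,33),G(-74,20,33),G(-3,34,26),G(-62.6,48.3,56)]).round(0).tolist())
def F(X): d=X[:2]-p[:2];return (1e3*np.r_[c*d[0]+s*d[1],-s*d[0]+c*d[1],X[2]]).round(1)
for n,u,v,z in [('corner',391,137,8),('b4-',220,205,33),('b4+',220,272,33),('strip- top mid',389,191,16),('strip+',388,266,16),('pivot',109,289,26)]: print(n,F(atz(w,u,v,z/1e3)))
print(r.get_state()['tool_pos'])
"
```

```text
[[391.0, 138.0], [382.0, 308.0], [391.0, 192.0], [386.0, 270.0], [217.0, 206.0], [222.0, 274.0], [110.0, 291.0], [197.0, 337.0]]
corner [-172.4  -55.6    8. ]
b4- [-75.5 -20.8  33. ]
b4+ [-72.6  19.   33. ]
strip- top mid [-171.5  -25.3   16. ]
strip+ [-173.3   21.8   16. ]
pivot [-2.7 32.8 26. ]
[ 0.63104916 -0.14523424  0.12067202]
```

Emit:
{"fn": "carry_out", "kwargs": {
  "rows": [
    [[0.7,-0.4,3],[0,0,0],1],
    [[0.7,-0.4,6],[0,0,0],1],
    [[0.7,-0.4,6],[0,0,0],1],
    [[0.7,-0.4,6],[0,0,0],1]
  ]
}}

```text
clock: 2.15
tool_pos: [0.637, -0.1388, 0.0612]
eef_rot: [0.987, 0.161, -0.001, 0.001]
contact_force: [0.9, -0.1, 1.0]
opening: 0.004
finger_force: 0.0
```

```bash
python3 -c "
from h import *
fix();to(-120,0,20,-90)"
```

```text
t 2.15 fix mm [-125.5    0.3   61.2] F [ 0.9 -0.1  1. ] open 0.004
shift cm [ 0.04 -0.56  4.12] turn [ 0.15  0.09 -0.17] tgt [ 0.6356 -0.1336  0.02  ]
```

Emit:
{"fn": "carry_out", "kwargs": {
  "rows": [
    [[0,-0.3,2],[0,0,0],1],
    [[0,-0.5,4.1],[0,0,0],1],
    [[0,-0.5,4.1],[0,0,0],1],
    [[0,-0.5,4.1],[0,0,0],1],
    [[0,-1.2,4.1],[0,0,0],1],
    [[0,-1.9,4.1],[0,0,0],1],
    [[0,-2.4,4.1],[0,0,0],1],
    [[0,-2.8,4.1],[0,0,0],1],
    [[0,-3.1,4.1],[0,0,0],1],
    [[0,-3.4,4.1],[0,0,0],1],
    [[0,-3.4,4.1],[0,0,0],1]
  ]
}}

```text
clock: 3.25
tool_pos: [0.6272, -0.1037, 0.0196]
eef_rot: [0.987, 0.163, 0.0, 0.001]
contact_force: [-0.2, 0.3, 0.3]
opening: 0.005
finger_force: 0.0
```

```bash
python3 -c "
from h import *
fix();to(-11.5,0,20,-90);snap('wrist','w2')"
```

```text
t 3.25 fix mm [-89.   -1.6  19.6] F [-0.2  0.3  0.3] open 0.005
shift cm [-0.15 -7.75 -0.05] turn [0.08 0.01 0.03] tgt [ 0.6008 -0.0308  0.02  ]
```

View pics/w2.png

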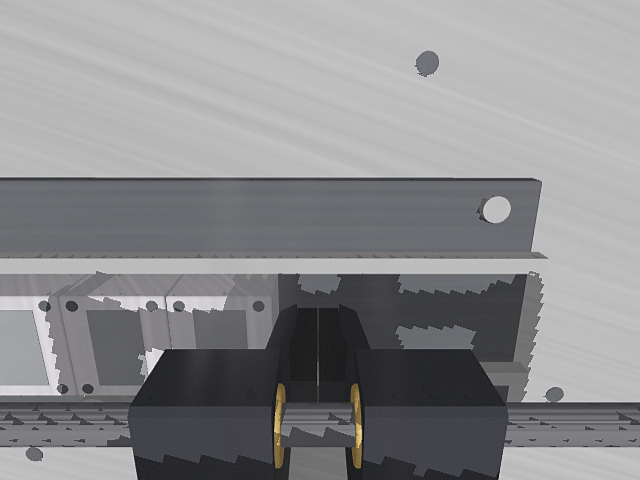

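The fingers are in the channel just behind blank4's rear edge (column ≈275), with no contact yet.

Emit:
{"fn": "carry_out", "kwargs": {
  "rows": [
    [[-0.1,-0.3,0],[0,0,0],1],
    [[-0.1,-0.6,0],[0,0,0],1],
    [[-0.1,-0.9,0],[0,0,0],1],
    [[-0.1,-1.2,0],[0,0,0],1],
    [[-0.1,-1.6,0],[0,0,0],1],
    [[-0.1,-2.0,0],[0,0,0],1],
    [[-0.1,-2.5,0],[0,0,0],1],
    [[-0.1,-3.0,0],[0,0,0],1],
    [[-0.1,-3.5,0],[0,0,0],1],
    [[-0.1,-4.0,0],[0,0,0],1],
    [[-0.1,-4.4,0],[0,0,0],1],
    [[-0.1,-4.7,0],[0,0,0],1]
  ]
}}

```text
clock: 4.5
tool_pos: [0.6112, -0.0597, 0.0196]
eef_rot: [0.987, 0.162, 0.0, 0.001]
contact_force: [1.6, -2.4, 0.3]
opening: 0.007
finger_force: 1.3
```

```bash
python3 -c "
from h import *
fix();to(-11.5,0,20,-90);w=snap('wrist','w3')"
```

```text
t 4.50 fix mm [-42.2  -0.6  19.6] F [ 1.6 -2.4  0.3] open 0.007
shift cm [-0.06 -3.07 -0.04] turn [0.1  0.   0.01] tgt [ 0.6008 -0.0308  0.02  ]
```

View pics/w3.png

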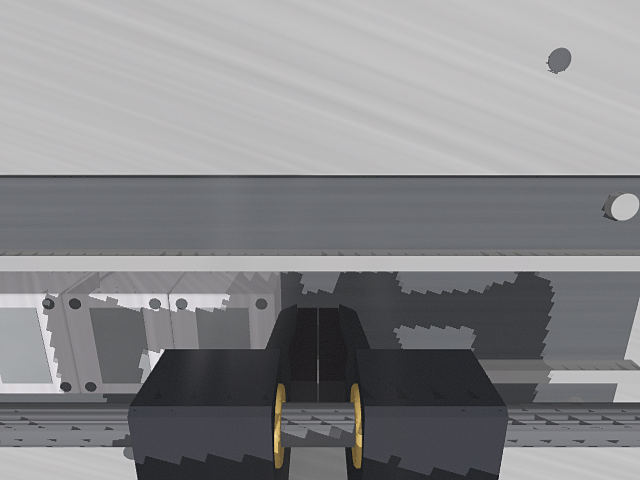

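The fingers are pushing at ≈3 N, with the rear edge at column ≈279 against the finger. Continuing towards the stop.

Emit:
{"fn": "carry_out", "kwargs": {
  "rows": [
    [[0,-0.4,0],[0,0,0],1],
    [[0,-0.8,0],[0,0,0],1],
    [[0,-1.2,0],[0,0,0],1],
    [[0,-1.6,0],[0,0,0],1],
    [[0,-2.0,0],[0,0,0],1],
    [[0,-2.3,0],[0,0,0],1],
    [[0,-2.6,0],[0,0,0],1],
    [[0,-2.8,0],[0,0,0],1],
    [[0,-3.0,0],[0,0,0],1],
    [[0,-3.1,0],[0,0,0],1],
    [[0,-3.2,0],[0,0,0],1],
    [[0,-3.2,0],[0,0,0],1]
  ]
}}

```text
clock: 5.75
tool_pos: [0.6011, -0.0298, 0.0196]
eef_rot: [0.987, 0.162, 0.0, 0.001]
contact_force: [0.9, -2.1, 1.8]
opening: 0.003
finger_force: 1.5
```

```bash
python3 -c "
from h import *
fix();s=snap('top','t2')"
```

```text
t 5.75 fix mm [-10.6  -0.5  19.6] F [ 0.9 -2.1  1.8] open 0.003
```

Emit:
{"fn": "carry_out", "kwargs": {
  "rows": [
    [[0,-0.1,0],[0,0,0],1],
    [[0,-0.2,0],[0,0,0],1],
    [[0,-0.3,0],[0,0,0],1],
    [[0,-0.4,0],[0,0,0],1],
    [[0,-0.4,0],[0,0,0],1]
  ]
}}

```text
clock: 6.3
tool_pos: [0.6002, -0.0272, 0.0196]
eef_rot: [0.987, 0.162, 0.0, 0.002]
contact_force: [2.8, -4.3, 2.4]
opening: 0.007
finger_force: 2.9
```

```bash
python3 -c "
from h import *
fix();s=snap('top','t3');cv2.imwrite('pics/t3c.png',cv2.resize(s['image'][200:285,250:390,::-1],None,fx=5.5,fy=5.5,interpolation=cv2.INTER_CUBIC))"
```

```text
t 6.30 fix mm [-7.9 -0.5 19.6] F [ 2.8 -4.3  2.4] open 0.007
```

View pics/t3c.png

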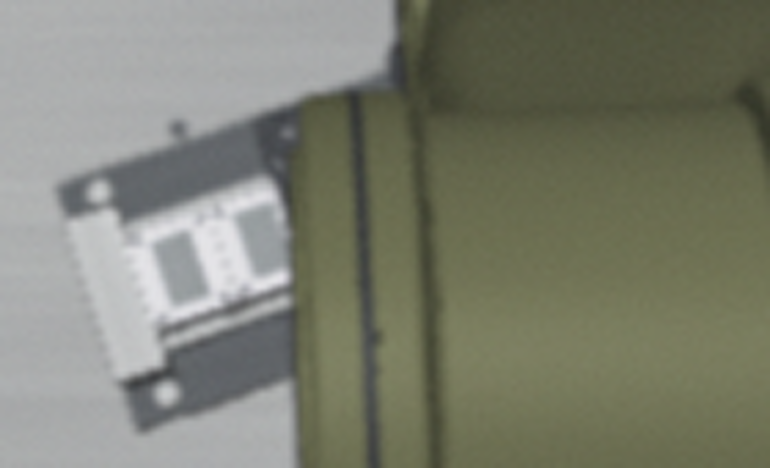

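Blank1 (crop ≈ column 130) is practically at the stop (≈125), and the force is rising. I'll press a little more to confirm.

Emit:
{"fn": "carry_out", "kwargs": {
  "rows": [
    [[0,-0.1,0],[0,0,0],1],
    [[0,-0.2,0],[0,0,0],1],
    [[0,-0.3,0],[0,0,0],1],
    [[0,-0.3,0],[0,0,0],1]
  ]
}}

```text
clock: 6.75
tool_pos: [0.6001, -0.0272, 0.0198]
eef_rot: [0.987, 0.161, 0.001, 0.003]
contact_force: [3.8, -9.1, 0.1]
opening: 0.001
finger_force: 5.1
```

```bash
python3 -c "
from h import *
fix()"
```

```text
t 6.75 fix mm [-7.8 -0.5 19.8] F [ 3.8 -9.1  0.1] open 0.001
```

The row is hard against the stop: no motion while the force rose to 10 N. Now I back off and lift.

Emit:
{"fn": "carry_out", "kwargs": {
  "rows": [
    [[0,0.5,0],[0,0,0],1],
    [[0,1.5,0],[0,0,0],1],
    [[0,2.5,0],[0,0,0],1],
    [[0,2.5,-4],[0,0,0],1],
    [[0,2.5,-8],[0,0,0],1],
    [[0,2.5,-8],[0,0,0],1],
    [[0,2.5,-8],[0,0,0],1]
  ]
}}

```text
clock: 7.45
tool_pos: [0.6072, -0.0466, 0.1003]
eef_rot: [0.987, 0.162, 0.001, 0.001]
contact_force: [0.5, -0.2, -0.5]
opening: 0.004
finger_force: 0.0
```

```bash
python3 -c "
from h import *
fix();to(-82,72,90,-52);print(r.get_state()['q'].round(2))"
```

```text
t 7.45 fix mm [-28.5  -0.9 100.3] F [ 0.5 -0.2 -0.5] open 0.004
shift cm [-7.29  5.34  1.03] turn [  0.12  -0.05 -38.  ] tgt [ 0.5552 -0.1206  0.09  ]
[ 0.02  0.85 -0.04  1.73  0.06  0.56 -1.3 ]
```

Emit:
{"fn": "carry_out", "kwargs": {
  "rows": [
    [[-7.3,5.3,1],[0,0,-8],1],
    [[-7.3,5.3,1],[0,0,-16],1],
    [[-7.3,5.3,1],[0,0,-24],1],
    [[-7.3,5.3,1],[0,0,-32],1],
    [[-7.3,5.3,1],[0,0,-38],1],
    [[-7.3,5.3,1],[0,0,-38],1],
    [[-7.3,5.3,1],[0,0,-38],1],
    [[-7.3,5.3,1],[0,0,-38],1]
  ]
}}

```text
clock: 8.25
tool_pos: [0.5542, -0.1201, 0.0891]
eef_rot: [0.881, 0.474, -0.001, 0.0]
contact_force: [-0.0, -0.0, 1.3]
opening: 0.007
finger_force: 0.0
```

```bash
python3 -c "
from h import *
fix();to(-82,72,40,-52);w=snap('wrist','w4')"
```

```text
t 8.25 fix mm [-81.1  72.8  89.1] F [-0.  -0.   1.3] open 0.007
shift cm [0.01 0.11 4.91] turn [ 0.01  0.09 -0.09] tgt [ 0.5552 -0.1206  0.04  ]
```

View pics/w4.png

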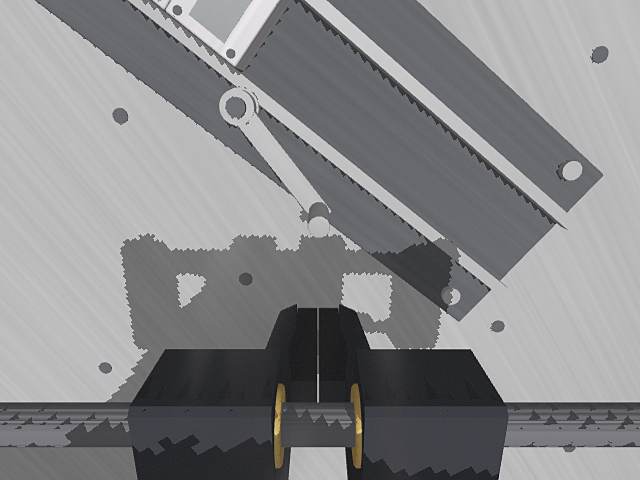

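The pin top is at (318,225), straight ahead of the fingers at column 319 and clear of them. The blanks' rear is beyond the pivot, as it should be. I'll descend and compute the arc.

Emit:
{"fn": "carry_out", "kwargs": {
  "rows": [
    [[0,0.1,2.5],[0,0,0],1],
    [[0,0.1,4.9],[0,0,0],1],
    [[0,0.1,4.9],[0,0,0],1],
    [[0,0.1,4.9],[0,0,0],1]
  ]
}}

```text
clock: 8.7
tool_pos: [0.5553, -0.1208, 0.0407]
eef_rot: [0.88, 0.475, -0.001, 0.001]
contact_force: [-0.7, -0.1, -0.2]
opening: 0.005
finger_force: 0.0
```

```bash
python3 -c "
from h import *
fix();n=np.array([.616,-.788])
for a in list(range(166,271,8))+[270]:
    t=np.radians(a);P=np.array([-3,34])+62*np.array([np.cos(t),np.sin(t)])-14*n
    print(a,end=' ');to(*P,40)"
```

```text
t 8.70 fix mm [-82.1  72.   40.7] F [-0.7 -0.1 -0.2] open 0.005
166 shift cm [ 1.58 -0.08  0.07] turn 0 tgt [ 0.5633 -0.1071  0.04  ]
174 shift cm [2.16 0.56 0.07] turn 0 tgt [ 0.5718 -0.1058  0.04  ]
182 shift cm [2.82 1.12 0.07] turn 0 tgt [ 0.5801 -0.1033  0.04  ]
190 shift cm [3.56 1.58 0.07] turn 0 tgt [ 0.588  -0.0997  0.04  ]
198 shift cm [4.35 1.93 0.06] turn 0 tgt [ 0.5953 -0.0951  0.04  ]
206 shift cm [5.18 2.17 0.06] turn 0 tgt [ 0.6018 -0.0894  0.04  ]
214 shift cm [6.03 2.29 0.06] turn 0 tgt [ 0.6075 -0.0829  0.04  ]
222 shift cm [6.9  2.29 0.06] turn 0 tgt [ 0.6123 -0.0757  0.04  ]
230 shift cm [7.76 2.17 0.06] turn 0 tgt [ 0.616  -0.0679  0.04  ]
238 shift cm [8.59 1.93 0.06] turn 0 tgt [ 0.6186 -0.0596  0.04  ]
246 shift cm [9.38 1.57 0.06] turn 0 tgt [ 0.62   -0.0511  0.04  ]
254 shift cm [10.11  1.12  0.05] turn 0 tgt [ 0.6202 -0.0424  0.04  ]
262 shift cm [10.77  0.56  0.05] turn 0 tgt [ 0.6191 -0.0338  0.04  ]
270 shift cm [11.35 -0.08  0.05] turn 0 tgt [ 0.617  -0.0255  0.04  ]
270 shift cm [11.35 -0.08  0.05] turn 0 tgt [ 0.617  -0.0255  0.04  ]
```

Emit:
{"fn": "carry_out", "kwargs": {
  "rows": [
    [[0.7,0,0],[0,0,0],1],
    [[1.3,0,0],[0,0,0],1],
    [[1.6,0.1,0],[0,0,0],1],
    [[1.9,0.3,0],[0,0,0],1],
    [[2.2,0.6,0],[0,0,0],1],
    [[2.8,1.1,0],[0,0,0],1],
    [[3.6,1.6,0],[0,0,0],1],
    [[4.4,1.9,0],[0,0,0],1],
    [[5.2,2.2,0],[0,0,0],1],
    [[6.0,2.3,0],[0,0,0],1],
    [[6.0,2.3,0],[0,0,0],1]
  ]
}}

```text
clock: 9.8
tool_pos: [0.6087, -0.0804, 0.0405]
eef_rot: [0.88, 0.476, 0.001, -0.0]
contact_force: [0.4, -0.3, 0.4]
opening: 0.005
finger_force: 0.0
```

```bash
python3 -c "
from h import *
fix();n=np.array([.616,-.788])
w=snap('wrist','w5')
for a in range(214,271,8):
    t=np.radians(a);P=np.array([-3,34])+62*np.array([np.cos(t),np.sin(t)])-14*n
    print(a,end=' ');to(*P,40)"
```

```text
t 9.80 fix mm [-61.    8.5  40.5] F [ 0.4 -0.3  0.4] open 0.005
214 shift cm [-0.18  0.07  0.05] turn 0 tgt [ 0.6075 -0.0829  0.04  ]
222 shift cm [0.69 0.07 0.05] turn 0 tgt [ 0.6123 -0.0757  0.04  ]
230 shift cm [ 1.54 -0.05  0.05] turn 0 tgt [ 0.616  -0.0679  0.04  ]
238 shift cm [ 2.37 -0.28  0.05] turn 0 tgt [ 0.6186 -0.0596  0.04  ]
246 shift cm [ 3.16 -0.63  0.05] turn 0 tgt [ 0.62   -0.0511  0.04  ]
254 shift cm [ 3.9  -1.09  0.05] turn 0 tgt [ 0.6202 -0.0424  0.04  ]
262 shift cm [ 4.56 -1.65  0.05] turn 0 tgt [ 0.6191 -0.0338  0.04  ]
270 shift cm [ 5.14 -2.29  0.05] turn 0 tgt [ 0.617  -0.0255  0.04  ]
```

View pics/w5.png

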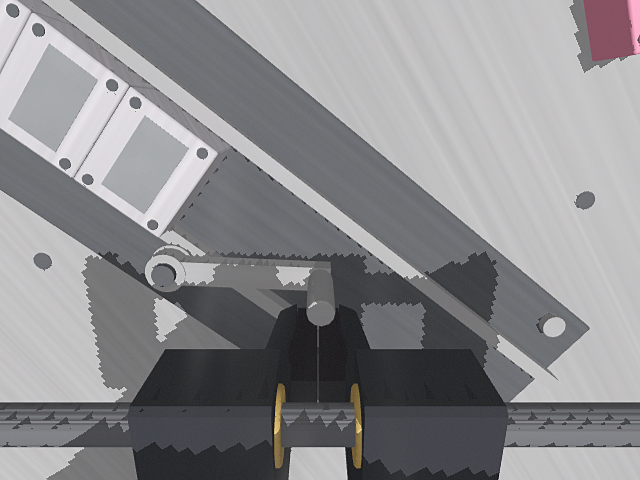

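The keeper has swung to roughly mid-travel. The pin at (320,300) is centred on the fingers and the blanks are still together. Continuing to closed.

Emit:
{"fn": "carry_out", "kwargs": {
  "rows": [
    [[0.5,0.1,0],[0,0,0],1],
    [[1.1,0,0],[0,0,0],1],
    [[1.7,-0.1,0],[0,0,0],1],
    [[2.4,-0.3,0],[0,0,0],1],
    [[3.0,-0.6,0],[0,0,0],1],
    [[3.5,-0.9,0],[0,0,0],1],
    [[3.9,-1.1,0],[0,0,0],1],
    [[4.3,-1.4,0],[0,0,0],1],
    [[4.6,-1.7,0],[0,0,0],1],
    [[4.9,-2.0,0],[0,0,0],1],
    [[5.1,-2.3,0],[0,0,0],1],
    [[5.1,-2.3,0],[0,0,0],1]
  ]
}}

```text
clock: 11.05
tool_pos: [0.6162, -0.0272, 0.0406]
eef_rot: [0.88, 0.475, -0.0, 0.001]
contact_force: [-0.4, -1.0, -0.9]
opening: 0.007
finger_force: 0.0
```

```bash
python3 -c "
from h import *
fix();to(-11.6,-17,40)"
```

```text
t 11.05 fix mm [-13.  -15.7  40.6] F [-0.4 -1.  -0.9] open 0.007
shift cm [ 0.19 -0.03  0.06] turn 0 tgt [ 0.617  -0.0254  0.04  ]
```

Nearly there. I'll creep along fixture +x until the force shows the limit.

Emit:
{"fn": "carry_out", "kwargs": {
  "rows": [
    [[0.1,-0.1,0],[0,0,0],1],
    [[0.2,-0.2,0],[0,0,0],1],
    [[0.3,-0.4,0],[0,0,0],1],
    [[0.4,-0.5,0],[0,0,0],1],
    [[0.5,-0.6,0],[0,0,0],1],
    [[0.5,-0.6,0],[0,0,0],1]
  ]
}}

```text
clock: 11.65
tool_pos: [0.6145, -0.0217, 0.0406]
eef_rot: [0.88, 0.474, -0.0, 0.002]
contact_force: [1.4, -3.0, -0.1]
opening: 0.011
finger_force: 1.5
```

```bash
python3 -c "
from h import *
fix()"
```

```text
t 11.65 fix mm [ -7.2 -15.8  40.6] F [ 1.4 -3.  -0.1] open 0.011
```

Emit:
{"fn": "carry_out", "kwargs": {
  "rows": [
    [[0.1,-0.1,0],[0,0,0],1],
    [[0.2,-0.3,0],[0,0,0],1],
    [[0.3,-0.4,0],[0,0,0],1],
    [[0.3,-0.4,0],[0,0,0],1]
  ]
}}

```text
clock: 12.05
tool_pos: [0.6141, -0.0212, 0.0407]
eef_rot: [0.881, 0.473, -0.0, 0.004]
contact_force: [3.1, -9.3, -2.0]
opening: 0.009
finger_force: 4.6
```

```bash
python3 -c "
from h import *
fix()"
```

```text
t 12.05 fix mm [ -6.7 -15.6  40.7] F [ 3.1 -9.3 -2. ] open 0.009
```

At the hard limit: 10 N and no motion. I'll back off along fixture -x, lift and check.

Emit:
{"fn": "carry_out", "kwargs": {
  "rows": [
    [[-0.6,0.8,0],[0,0,0],1],
    [[-1.2,1.6,0],[0,0,0],1],
    [[-1.8,2.4,0],[0,0,0],1],
    [[-1.8,2.4,-3],[0,0,0],1],
    [[-1.8,2.4,-8],[0,0,0],1],
    [[-6,6,-12],[0,0,0],1],
    [[-9,9,-12],[0,0,0],1],
    [[-12,12,-12],[0,0,0],1],
    [[-12,12,-12],[0,0,0],1],
    [[-12,12,-12],[0,0,0],1],
    [[-12,12,-12],[0,0,0],1],
    [[-12,12,-12],[0,0,0],1]
  ]
}}

```text
clock: 13.25
tool_pos: [0.6467, -0.1794, 0.1606]
eef_rot: [0.879, 0.476, -0.0, -0.0]
contact_force: [-0.5, -0.1, 0.3]
opening: 0.005
finger_force: 0.0
```

```bash
python3 -c "
from h import *
fix();s=snap('scene','s6');cv2.imwrite('pics/s6c.png',cv2.resize(s['image'][190:310,230:410,::-1],None,fx=4.4,fy=4.4,interpolation=cv2.INTER_CUBIC))"
```

```text
t 13.25 fix mm [-167.     4.2  160.6] F [-0.5 -0.1  0.3] open 0.005
```

View pics/s6c.png

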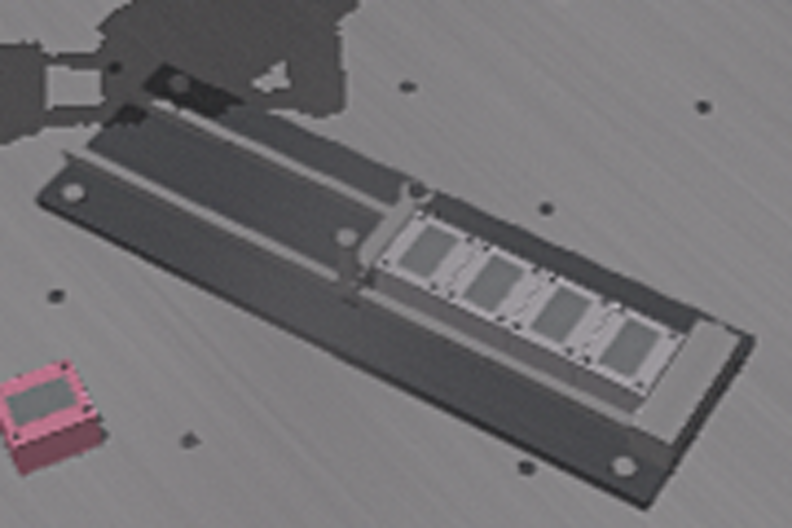

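The blanks are together against the stop (front edge ≈(665,365)). The keeper bar lies straight across behind the last one, with its pin at (347,240).

```bash
python3 -c "
from h import *
print(r.finish_job())"
```

```text
the job is handed in; nothing more can be done
None
```

I pushed all four blanks home against the stop as one train, swung the keeper to its closed limit, backed the arm clear and handed the job in at about 13 s; the judge's result was not shown.

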